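Catch kiln props from a feeder chute in a hand pan

TASK

Pick up the pan by its handle and, holding it level in the air under the mouth of the feeder chute, press its far wall gently against the push plate, all the way to its stop without forcing it, so that the gate lifts and the three clay props slide into the pan; keep it pressed until all three are in. Then draw back so that the gate shuts, and set the pan with the props down in the middle of the wooden board, flat and let go. Let no prop fall on the table, and leave the clay elephant, the clay lump and the wooden knife where they are.

Things in the scene. Friction and masses are not known exactly. Their poses are not given: they have to be found in the camera images.
- pan: open rectangular aluminium pan, 170 x 130 x 60 mm high outside, walls 4 mm, 0.2 to 0.33 kg. Origin: centre of its underside; z up; +x points to the far wall (outer face at x = +85 mm), near wall at -85 mm. A wooden handle, 24 mm wide (y) and 26 mm high, sticks out of the near wall from x = -95 to -169 mm, its centre line 47 mm above the underside. It starts on the board.
- feeder: bench feeder, fixed: a steel chute on a wooden stand, sloping 30 degrees down to its mouth. Origin: on the table below the middle of the chute's lower lip; z up; +x points horizontally uphill. Chute 54 mm wide, 5 mm thick floor 180 mm above the table at the lip. The stand's foot begins 65 mm uphill of the lip (14 mm high), its posts at 90 mm; before them only the push plate is lower than 165 mm.
- lip (a point): middle of the chute's lower lip (top of the chute floor), 180 mm above the table. The props need room to drop: with the pan's underside about 50 mm above the table they fall in freely and do not pile up against the lip
- plate_face (a point): middle of the front face of the push plate, an upright grey plate 90 mm wide, 40 to 165 mm above the table, under the chute; at rest 25 mm uphill of the lip. Pushed along the feeder's +x it slides 30 mm to a cushioned stop against a spring (5 N at first, about 9 N near the stop) and lifts the gate by a linkage; let go, it springs back and the gate shuts.
- pusher (a joint): travel of the push plate in m: 0 at rest, 0.030 at its stop
- gate (a joint): lift of the aluminium gate that closes the chute's mouth, in m: 0 shut, 0.0435 fully lifted; always 1.45 times the plate's travel. The props pass only when it is lifted fully or nearly so (over about 36 mm).
- board: wooden modelling board lying flat on the table, 280 (x) x 250 (y) x 25 mm thick, does not move. Origin: centre of its underside; its top is 25 mm above the table.
- elephant: bystander: clay elephant figure, about 130 x 60 mm and 116 mm high; origin: centre of its underside
- lump: bystander: squat lump of clay, 66 mm across, 54 mm high; origin: centre of its underside
- knife: bystander: wooden modelling knife lying flat, about 185 mm long, 14 mm high; origin near its middle, on its underside
- prop0: kiln prop, a fired-clay block 60 x 36 x 36 mm, 50 to 100 g (hidden); origin: its centre, x along its length. At the start it lies in the chute behind the gate, number 1 of 3 from the mouth.
- prop1: kiln prop, a fired-clay block 60 x 36 x 36 mm, 50 to 100 g (hidden); origin: its centre, x along its length. At the start it lies in the chute behind the gate, number 2 of 3 from the mouth.
- prop2: kiln prop, a fired-clay block 60 x 36 x 36 mm, 50 to 100 g (hidden); origin: its centre, x along its length. At the start it lies in the chute behind the gate, number 3 of 3 from the mouth.
Mind the look-alikes: they are no part of the job. Leave any blue or red look-alike of the prop1 alone.

How it is judged:
On the way, in this order (a step that is already met when the one before it is completed fails the run):
1. the pan, held by the fingers and clear of the board and table, presses the push plate in by at least 5 mm (contact force between the fingers and pan above 1 N and z of pan in the frame of board above 0.03 m and value of joint pusher above 0.005 m and contact force between pan and feeder above 1 N), for 0.1 s.
2. all three props are in the pan while it is still held in the air (contact force between the fingers and pan above 1 N and z of pan in the frame of board above 0.03 m and x of prop0 in the frame of pan between -0.085 and 0.085 m and y of prop0 in the frame of pan between -0.065 and 0.065 m and z of prop0 in the frame of pan between 0.008 and 0.09 m and x of prop1 in the frame of pan between -0.085 and 0.085 m and y of prop1 in the frame of pan between -0.065 and 0.065 m and z of prop1 in the frame of pan between 0.008 and 0.09 m and x of prop2 in the frame of pan between -0.085 and 0.085 m and y of prop2 in the frame of pan between -0.065 and 0.065 m and z of prop2 in the frame of pan between 0.008 and 0.09 m), for 0.3 s.
At the end, for the whole second after the job is handed in: the pan stands flat on the board (within 4 mm of its top, tilted less than 0.06 rad), its centre within 50 mm of the board's centre, at rest; all three props lie in it at rest (centre inside its walls, and less than 90 mm above its underside); the gate is shut (below 4 mm) (x of prop0 in the frame of pan between -0.085 and 0.085 m and y of prop0 in the frame of pan between -0.065 and 0.065 m and z of prop0 in the frame of pan between 0.008 and 0.09 m and x of prop1 in the frame of pan between -0.085 and 0.085 m and y of prop1 in the frame of pan between -0.065 and 0.065 m and z of prop1 in the frame of pan between 0.008 and 0.09 m and x of prop2 in the frame of pan between -0.085 and 0.085 m and y of prop2 in the frame of pan between -0.065 and 0.065 m and z of prop2 in the frame of pan between 0.008 and 0.09 m and horizontal distance between pan and board below 0.05 m and z of pan in the frame of board between 0.021 and 0.029 m and angle between pan's own z axis and vertical below 0.06 rad and linear speed of pan below 0.02 m/s and value of joint gate below 0.004 m and linear speed of each of prop0, prop1, prop2 below 0.03 m/s); the robot touches nothing.
It fails at once if the clay elephant is moved by more than 15 mm (distance of elephant from where it was at the start of the episode above 0.015 m).
It fails at once if the clay lump is moved by more than 15 mm (distance of lump from where it was at the start of the episode above 0.015 m).
It fails at once if the wooden knife is moved by more than 15 mm (distance of knife from where it was at the start of the episode above 0.015 m).
It fails at once if a prop falls on the table (height (world z) of any of prop0, prop1, prop2 below 0.03 m).
It fails at once if the feeder is forced: the pan presses or knocks against it (push plate included) with more than 45 N (contact force between pan and feeder above 45 N).
It also fails if it takes over 45 s, if anything falls off the work surface, if the arm or the gripper's body presses on something with over 40 N, if the wrist force passes 120 N, or if a joint passes its speed limit or range.

ROBOT

A 7-joint arm with a two-finger parallel gripper is mounted at the origin on the work surface. World frame = base frame: x ahead of the robot, y to its left, z up, the work surface at z = 0. Lengths are in m, angles in rad, forces in N, time in s.
With the tool pointing down it reaches from about 0.4 to 0.85 m from the base axis. Payload 6.9 kg.
Tool frame: the origin (TCP) lies on the centre line of the jaws, within the pads' length; the fingertips stand tcp_to_tips ahead of it and the grasp point (between the pads) lies 5 mm behind it (tcp_to_tips is the distance from the TCP to the fingertips, in m); z points along the fingers, y is the line along which they close (so a half turn about z gives the same grasp; the last joint's range is limited). The gripper opens to 85 mm and grips with 20 to 120 N. Pads are 22 mm wide; open, the fingers measure 114 mm over their backs; the gripper's body (76 mm by 85 mm) begins 54 mm behind the grasp point. The pads swing forward as they close: fully open they stand 13 mm farther back than shut.
Start: joints at [1.278, 0.507, -0.238, 1.5, 0.126, 1.149, -0.155], TCP at [0.242, -0.576, 0.245] pointing down, gripper open.
Joint ranges: [-3.08, 3.08], [-0.24, 2.05], [-1.43, 1.35], [0, 2.5], [-1.52, 4.66], [0.17, 1.96], [-2.89, 2.89]. Speed limits (rad/s): [2.39, 2.39, 3.14, 3.14, 3.14, 3.14, 3.14].

INTERFACE

Orientations are given as [roll, pitch, yaw] about the fixed x, y, z axes, in that order (R = Rz(yaw) Ry(pitch) Rx(roll)).
In Python, from cell import state, snapshot, hand_in, tcp_to_tips gives the robot as it stands.
- The arm moves only by the shell command python3 -m handwheel 'ROWS' [OPENING] [FORCE]. ROWS is JSON, a list that holds one entry, the list of rows, each a list of 6 numbers: the shift along the world's x, y, z scaled (see below), then the turn, a rotation vector about the world's x, y, z scaled (see below). In form: [[[tx, ty, tz, ax, ay, az], ...]]. A call has 1 to 5 rows; each row is the pose to reach, as a shift and turn from the pose commanded when the call began; what a row does not reach only later rows make up. The controller multiplies each number of a shift by 80 mm and each number of a turn by 90 degrees. A row lasts 1/10 s, in which the tool goes at most 50 mm and 8.59 degrees, less where a joint would pass 70% of its speed; a pose out of reach is approached as far as the arm can. A call with a number of a shift or a turn outside -1 to 1 is refused whole. A call with a gripper value outside its range is refused whole. OPENING is the finger opening in mm, from 0 to 85.4, set as the call begins (- or left out, the last holds). The fingers move at their own pace and stop on an object; FORCE is the grip in N (left out, the last holds). Time passes only in rows, so rows that repeat a pose let the fingers close. It gives the time, the measured TCP pose, the force, the opening and the grip force at its end, in the units of the state.
- state(): the state, without advancing time (a new reading comes with each control period).
- snapshot(name): name is "scene" or "top"; returns a dict with "color" (420x560x3 uint8, red, green, blue), "camera_matrix" (3x3 intrinsics, pixels), "extrinsics" (4x4, takes a point from world to camera coordinates). Camera axes: x right, y up, looking along -z (the intrinsics and any distortion apply to the point x, -y, -z); pixel columns grow to the right and rows downward; lengths in m; the calibration is good to about 2 mm. A picture is of the moment at which its call begins. There is no depth.
- hand_in(): hands the job in; it is judged then, once.
The state is a dict: "time": time; "joint_pos": joint angles; "qd": joint speeds; "joint_torque": joint torques, N m; "ee_pos": TCP position; "eef_rot": TCP orientation; "contact_force": force on the tool from outside, world axes, zero at the start; "torque": the same for the moment, N m; "grip_width": finger opening in m; "grip_force": force on a finger pad.
Only numpy, scipy, OpenCV 4.12 (cv2) and the standard library are available. Lean on these libraries where they do the work, as an engineer would, in place of code of your own. Each camera call takes 0.05 s, during which the arm holds its last target. There are 200 camera calls.

## Working session

There is one attempt and no reset: what is moved stays moved. The work goes in short steps, Python scripts to look and compute and a shell command to move; the robot and the scene stay as the last step left them, time stands still between calls to the robot, and variables do not carry over. Pictures are saved under pics/ and viewed, at most 13 in all, crops included, and the job is handed in when it is done.

```bash
mkdir -p pics; ls; python3 - <<'E'
from cell import state, snapshot, tcp_to_tips
import cv2,pickle
s=state();print({k:s[k] for k in ('time','ee_pos','eef_rot','grip_width','contact_force')},tcp_to_tips)
for n in("scene","top"):
    d=snapshot(n);pickle.dump(d,open(n+'.pkl','wb'));print(d['camera_matrix'],d['extrinsics'])
    cv2.imwrite(f'pics/{n}0.png',cv2.resize(d['color'][:,:,::-1],(800,600),interpolation=cv2.INTER_CUBIC))
E
```

```text
pics
{'time': 0.0, 'ee_pos': array([ 0.24187903, -0.57575982,  0.24445225]), 'eef_rot': array([-3.13980119e+00,  4.17751604e-06,  3.97816892e-01]), 'grip_width': 0.08535490247433089, 'contact_force': array([0.53209388, 0.18547532, 0.69953606])} 0.014
[[520.31996764   0.         284.59270199]
 [  0.         520.31996764 205.23126251]
 [  0.           0.           1.        ]] [[ 4.31632014e-01  9.02049778e-01 -5.37759341e-05 -1.95128473e-01]
 [-6.71935177e-01  3.21561645e-01  6.67159071e-01  2.70142319e-01]
 [ 6.01827984e-01 -2.87931079e-01  7.44915278e-01 -1.78108318e+00]
 [ 0.00000000e+00  0.00000000e+00  0.00000000e+00  1.00000000e+00]]
[[381.62010581   0.         275.58804855]
 [  0.         381.62010581 199.58865802]
 [  0.           0.           1.        ]] [[ 0.01756323 -0.99943898  0.02851771 -0.09793338]
 [ 0.98566291  0.02209408  0.16727369 -0.59308332]
 [-0.16780992  0.02517098  0.98549797 -0.86663419]
 [ 0.          0.          0.          1.        ]]
```

View pics/scene0.png

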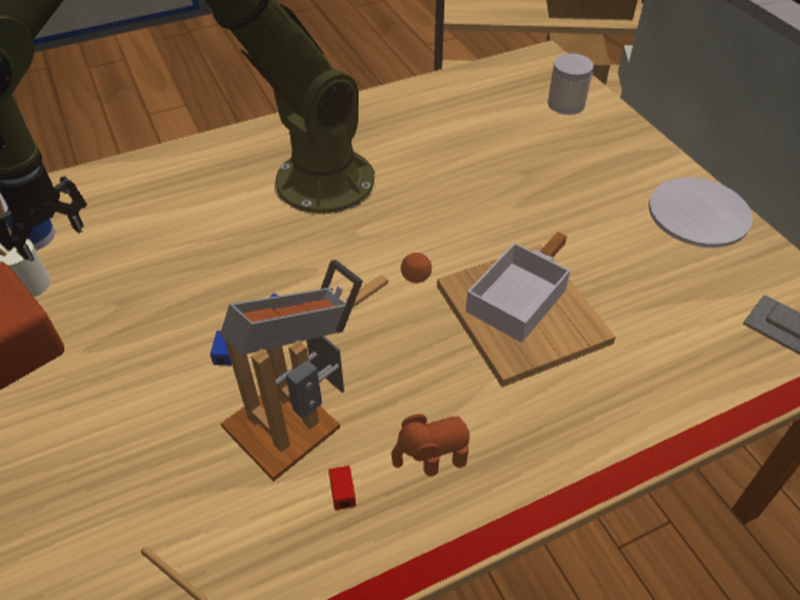

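View pics/top0.png

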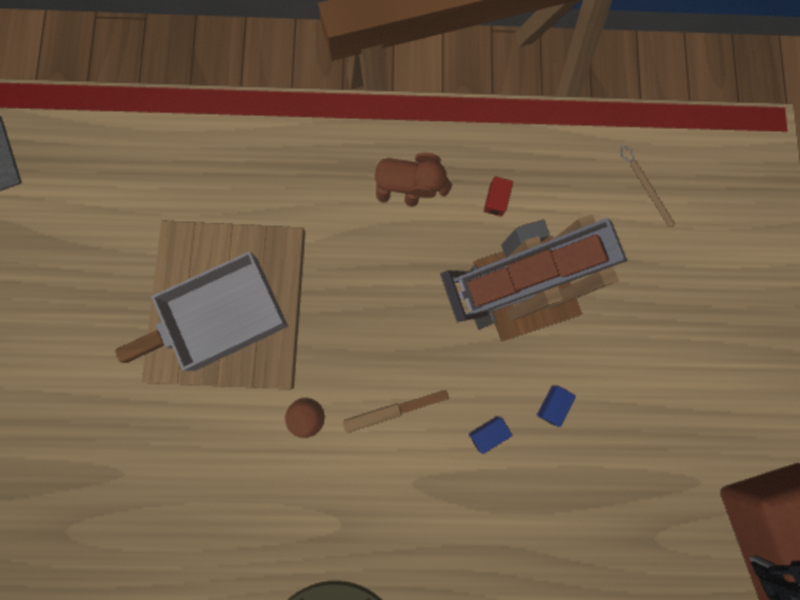

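The top view shows the board at (145–305, 220–390), the pan on it with its handle tip at (118,355), the lump at (305,418) and the knife at (345–448, 392–430). The feeder has its mouth at about (455,297) and its uphill end at (620,240), with the elephant at (412,178). I'll enlarge the pan and the feeder.

```bash
cat > h.py <<'E'
import pickle,numpy as np
C={n:pickle.load(open(n+'.pkl','rb')) for n in('scene','top')}
def ray(n,u,v):
    d=C[n];E=d['extrinsics'];K=d['camera_matrix'];R=E[:3,:3];t=E[:3,3]
    c=np.array([(u-K[0,2])/K[0,0],-(v-K[1,2])/K[1,1],-1.])
    return -R.T@t,R.T@c
def at(n,u,v,z):
    o,d=ray(n,u,v);return o+d*(z-o[2])/d[2]
def proj(n,p):
    d=C[n];E=d['extrinsics'];K=d['camera_matrix'];c=E[:3,:3]@np.array(p)+E[:3,3]
    return np.array([K[0,2]+K[0,0]*c[0]/-c[2],K[1,2]+K[1,1]*-c[1]/-c[2]])
E
python3 - <<'E'
import cv2
from h import *
def crop(n,u,v,w,h,k,o):
    im=C[n]['color'][v:v+h,u:u+w,::-1]
    cv2.imwrite('pics/'+o,cv2.resize(im,None,fx=k,fy=k,interpolation=cv2.INTER_CUBIC))
crop('top',75,145,150,135,4,'pan.png')
crop('top',300,145,150,100,5,'feed.png')
crop('scene',145,170,120,170,3.5,'feeds.png')
E
```

```text
(no output)
```

View pics/pan.png

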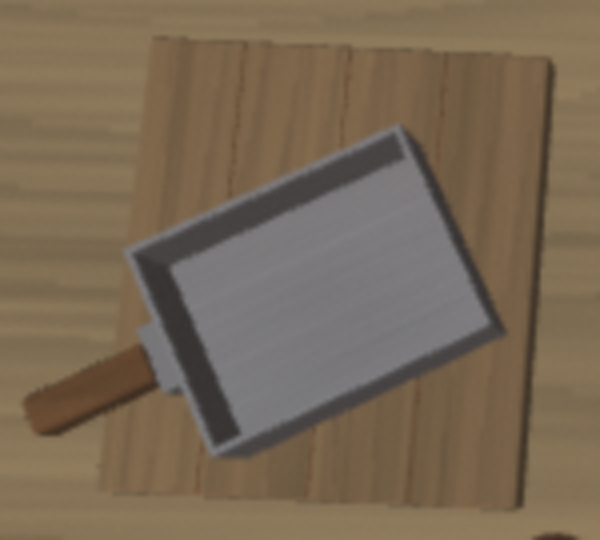

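View pics/feed.png

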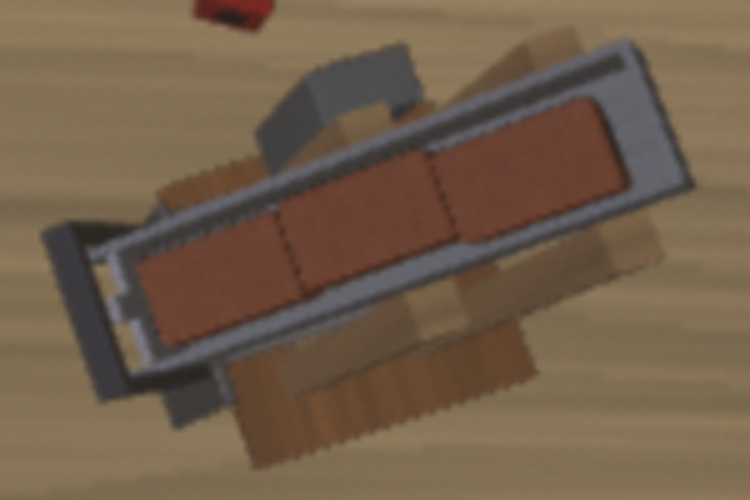

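View pics/feeds.png

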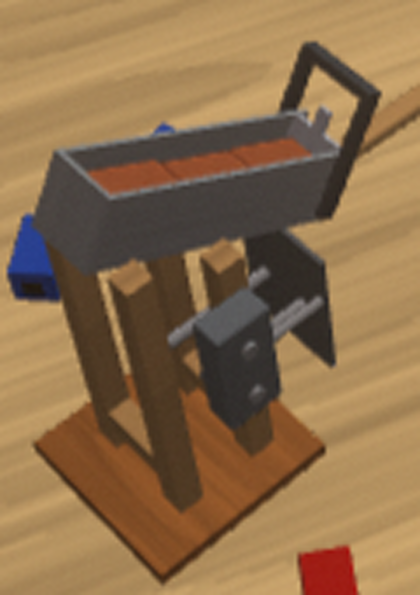

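The pan's rim corners in its crop are at (400,125), (505,333), (215,455) and (127,252). The board's corners are at (152,38), (552,58), (520,508) and (100,490). In the feeder views the chute's uphill top corners, the frame at the mouth, the plate's bottom corner and the foot corners are visible, so I'll triangulate those.

```bash
python3 - <<'E'
from h import *
np.set_printoptions(precision=4,suppress=True)
P=lambda x,y:(75+x/4-.4,145+y/4-.4); F=lambda x,y:(300+x/5-.4,145+y/5-.4); S=lambda x,y:(145+x/3.5-.4,170+y/3.5-.4)
print('cam',ray('scene',0,0)[0],ray('top',0,0)[0])
b=[at('top',*P(*p),.025) for p in((152,38),(552,58),(520,508),(100,490))]
r=[at('top',*P(*p),.085) for p in((400,125),(505,333),(215,455),(127,252))]
for n,q in(('board',b),('rim',r)):
    q=np.array(q)[:,:2];print(n,q.mean(0),[np.linalg.norm(q[i]-q[(i+1)%4]) for i in range(4)],
     [np.degrees(np.arctan2(*(q[(i+1)%4]-q[i])[::-1])) for i in range(4)])
for h in((25,405),(45,435)):print('handle tip',at('top',*P(*h),.085))
print('handle tip top mid',at('top',*P(32,420),.07))
def tri(a,bb):
    o,d=ray('top',*a);p,e=ray('scene',*bb);s,t=np.linalg.lstsq(np.c_[d,-e],p-o,rcond=None)[0]
    return (o+s*d+p+t*e)/2,np.linalg.norm(o+s*d-p-t*e)
for n,a,c in(('up+x',(630,42),(108,207)),('up-x',(690,187),(57,152)),('bar+x',(42,230),(378,97)),('bar-x',(100,400),(310,43)),('mouth wall -x',(140,375),(290,113)),('mouth +x',(95,255),(340,155))):
    print(n,*tri(F(*a),S(*c)))
f=[at('scene',*S(*p),.014) for p in((36,445),(163,568),(325,448))]
print('foot',*f)
g=[at('top',*F(*p),.0) for p in((255,468),(537,373))];print('foot side top',*g)
print('plate bot +x',at('scene',*S(333,365),.04),'top +x',at('scene',*S(325,270),.165),'top -x',at('scene',*S(250,232),.165))
print('plate top view bot',at('top',*F(177,428),.04),at('top',*F(235,402),.04))
for n,p,z in(('lump',(305,418),.03),('knife a',(345,425),.01),('knife b',(448,393),.01),('eleph l',(376,178),.05),('eleph r',(450,185),.08)):print(n,at('top',p[0]/1.4286,p[1]/1.4286,z))
E
```

```text
cam [ 1.3376 -0.4237  1.1465] [ 0.4409 -0.063   0.9561]
board [0.5633 0.2007] [np.float64(0.2490181450821945), np.float64(0.2776276981692454), np.float64(0.24850056468796508), np.float64(0.27787737397728396)] [np.float64(-91.50067901405384), np.float64(178.6572883327625), np.float64(88.55644797015611), np.float64(-1.2361070382261017)]
rim [0.5427 0.1939] [np.float64(0.13701049909439036), np.float64(0.17302246385126088), np.float64(0.1276779766074656), np.float64(0.16880001313096354)] [np.float64(-150.85904424715002), np.float64(114.3818513888093), np.float64(27.480753836574795), np.float64(-62.545901922277146)]
handle tip [0.4745 0.3487 0.085 ]
handle tip [0.4581 0.336  0.085 ]
handle tip top mid [0.4667 0.351  0.07  ]
up+x [ 0.6361 -0.3358  0.3263] 0.0028580260818032105
up-x [ 0.5848 -0.3514  0.3299] 0.004757420578752525
bar+x [ 0.5757 -0.1401  0.2697] 0.0007226533708962759
bar-x [ 0.5129 -0.1618  0.2719] 0.0023639031715610233
mouth wall -x [ 0.5273 -0.1847  0.227 ] 0.004386065593855806
mouth +x [ 0.5745 -0.1676  0.2241] 0.004213862380875275
foot [ 0.5611 -0.4151  0.014 ] [ 0.6939 -0.3641  0.014 ] [ 0.6534 -0.2281  0.014 ]
foot side top [ 0.5095 -0.2777  0.    ] [ 0.5605 -0.4228  0.    ]
plate bot +x [ 0.6065 -0.2008  0.04  ] top +x [ 0.6154 -0.2016  0.165 ] top -x [ 0.5628 -0.2358  0.165 ]
plate top view bot [ 0.5251 -0.2311  0.04  ] [ 0.5383 -0.2594  0.04  ]
lump [0.3733 0.0557 0.03  ]
knife a [ 0.3614 -0.0093  0.01  ]
knife b [ 0.4172 -0.1832  0.01  ]
eleph l [ 0.7838 -0.0519  0.05  ]
eleph r [ 0.7636 -0.1774  0.08  ]
```

```bash
for i in 1; do
python3 -m handwheel '[[[0.167,0.5,0.2,0,0,0.05],[0.333,1,0.4,0,0,0.1]]]' 70 60
python3 -m handwheel '[[[0.167,0.5,0.2,0,0,0.05],[0.333,1,0.3,0,0,0.1]]]'
python3 -m handwheel '[[[0.167,0.5,0,0,0,0.05],[0.333,1,0,0,0,0.1]]]'
python3 -m handwheel '[[[0.167,0.5,0,0,0,0.05],[0.333,1,0,0,0,0.1]]]'
python3 -m handwheel '[[[0.167,0.5,0,0,0,0.05],[0.333,1,0,0,0,0.1]]]'
python3 -m handwheel '[[[0.167,0.5,0,0,0,0.05],[0.333,1,0,0,0,0.1]]]'
python3 -m handwheel '[[[0.03,0.5,0,0,0,0.06],[0.06,1,0,0,0,0.12]]]'
python3 -m handwheel '[[[0.03,0.5,0,0,0,0.06],[0.06,1,0,0,0,0.12]]]'
done
```

```text
time: 0.3
ee_pos: [0.2682, -0.4954, 0.2762]
eef_rot: [-3.139, -0.0, 0.556]
contact_force: [0.9, 0.3, 0.7]
grip_width: 0.0702
grip_force: 0.0
time: 0.5
ee_pos: [0.2959, -0.4147, 0.3022]
eef_rot: [3.141, 0.0, 0.715]
contact_force: [1.3, -0.5, -0.7]
grip_width: 0.07
grip_force: 0.0
time: 0.7
ee_pos: [0.3222, -0.3345, 0.3014]
eef_rot: [3.141, 0.0, 0.872]
contact_force: [0.3, -0.4, 0.4]
grip_width: 0.0701
grip_force: 0.0
time: 0.9
ee_pos: [0.3487, -0.2544, 0.3012]
eef_rot: [-3.141, 0.0, 1.029]
contact_force: [-0.7, 0.1, 0.8]
grip_width: 0.0697
grip_force: 0.0
time: 1.1
ee_pos: [0.3753, -0.1745, 0.3012]
eef_rot: [-3.141, 0.0, 1.186]
contact_force: [0.3, -0.6, 1.0]
grip_width: 0.07
grip_force: 0.0
time: 1.3
ee_pos: [0.4019, -0.0946, 0.3013]
eef_rot: [-3.142, 0.0, 1.343]
contact_force: [2.0, -0.6, 0.5]
grip_width: 0.0696
grip_force: 0.0
time: 1.5
ee_pos: [0.4065, -0.0145, 0.3011]
eef_rot: [-3.141, -0.0, 1.533]
contact_force: [0.7, -0.4, -0.4]
grip_width: 0.0699
grip_force: 0.0
time: 1.7
ee_pos: [0.4112, 0.0652, 0.3013]
eef_rot: [-3.142, 0.0, 1.721]
contact_force: [0.8, -0.8, -0.0]
grip_width: 0.0699
grip_force: 0.0
```

```bash

python3 -m handwheel '[[[0.158,0.495,0,0,0,0.034],[0.316,0.99,-0.3,0,0,0.069]]]' >/dev/null
python3 -m handwheel '[[[0.158,0.495,-0.2,0,0,0.034],[0.316,0.99,-0.5,0,0,0.069]]]' >/dev/null
python3 -m handwheel '[[[0.158,0.495,-0.2,0,0,0.034],[0.316,0.99,-0.4,0,0,0.069]]]'
python3 -m handwheel '[[[0,0,-0.5,0,0,0],[0,0,-0.75,0,0,0],[0,0,-0.75,0,0,0]]]'
python3 - <<'E'
from cell import snapshot
import cv2,pickle,numpy as np
d=snapshot('top');a=d['color'][140:290,50:230,::-1]
cv2.imwrite('pics/g1.png',cv2.resize(a,None,fx=4,fy=4,interpolation=cv2.INTER_CUBIC))
E
```

```text
time: 2.3
ee_pos: [0.4875, 0.3027, 0.2037]
eef_rot: [-3.14, 0.0, 2.044]
contact_force: [1.1, -0.0, 0.9]
grip_width: 0.0697
grip_force: 0.0
time: 2.6
ee_pos: [0.4858, 0.3002, 0.142]
eef_rot: [-3.135, 0.001, 2.043]
contact_force: [0.5, -1.0, 0.6]
grip_width: 0.0698
grip_force: 0.0
```

View pics/g1.png

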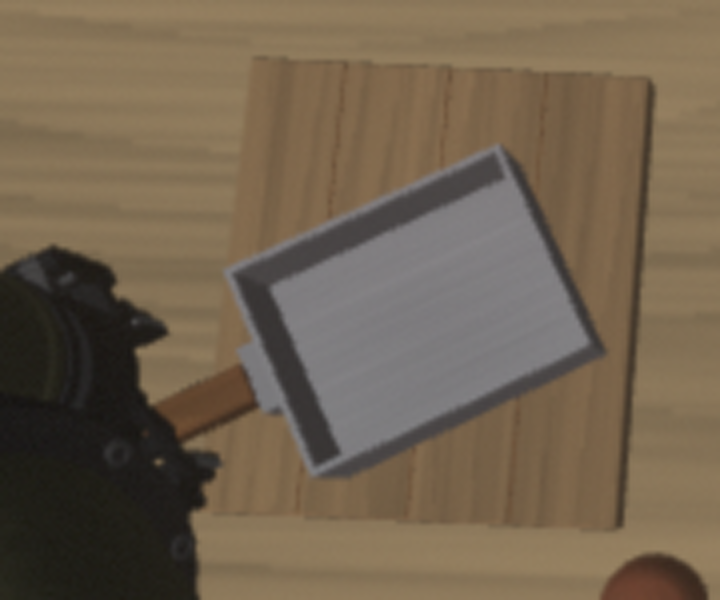

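The fingers straddle the handle at (155,330) and (205,470), so I'll go down and grip.

```bash

python3 -m handwheel '[[[0,0,-0.5,0,0,0],[0,0,-0.85,0,0,0],[0,0,-0.94,0,0,0],[0,0,-0.94,0,0,0]]]'
python3 -m handwheel '[[[0,0,0,0,0,0],[0,0,0,0,0,0],[0,0,0,0,0,0],[0,0,0,0,0,0],[0,0,0,0,0,0]]]' 10 110
python3 -m handwheel '[[[0,0,0,0,0,0],[0,0,0,0,0,0],[0,0,0,0,0,0]]]'
python3 -m handwheel '[[[0,0,0.1,0,0,0],[0,0,0.3,0,0,0],[0,0,0.5,0,0,0],[0,0,0.5,0,0,0]]]'
```

```text
time: 3.05
ee_pos: [0.4876, 0.3014, 0.0707]
eef_rot: [-3.142, -0.0, 2.042]
contact_force: [-0.2, -0.1, 1.1]
grip_width: 0.0701
grip_force: 0.0
time: 3.55
ee_pos: [0.4883, 0.3021, 0.0717]
eef_rot: [3.139, -0.0, 2.042]
contact_force: [-0.3, 0.7, 7.4]
grip_width: 0.0224
grip_force: 107.0
time: 3.85
ee_pos: [0.4883, 0.3021, 0.0717]
eef_rot: [3.139, 0.0, 2.042]
contact_force: [-0.4, -1.0, 8.1]
grip_width: 0.0225
grip_force: 107.0
time: 4.25
ee_pos: [0.488, 0.3023, 0.1121]
eef_rot: [3.139, -0.001, 2.042]
contact_force: [0.6, 0.7, -1.8]
grip_width: 0.0225
grip_force: 107.6
```

```bash

python3 -m handwheel '[[[0,-0.2,0.2,0,0,-0.007],[0,-0.5,0.4,0,0,-0.015],[0,-0.8875,0.5,0,0,-0.0225]]]' - 120 >/dev/null
python3 -m handwheel '[[[0,-0.3,0,0,0,-0.007],[0,-0.6,0,0,0,-0.015],[0,-0.8875,0,0,0,-0.0225]]]' >/dev/null
python3 -m handwheel '[[[0,-0.3,0,0,0,-0.007],[0,-0.6,0,0,0,-0.015],[0,-0.8875,0,0,0,-0.0225]]]' 
python3 -m handwheel '[[[0,-0.3,-0.2,0,0,-0.007],[0,-0.6,-0.4,0,0,-0.015],[0,-0.8,-0.6,0,0,-0.0225],[0,-0.8875,-0.69,0,0,-0.0225],[0,-0.8875,-0.69,0,0,-0.0225]]]' 
python3 - <<'E'
from cell import snapshot
import cv2,pickle,numpy as np
o=[]
for n in('scene','top'):
    d=snapshot(n);pickle.dump(d,open(n+'.pkl','wb'));o.append(d['color'][:,:,::-1])
a=o[0][150:350,120:350];b=o[1][110:310,210:440]
r=lambda i:cv2.resize(i,(400,348),interpolation=cv2.INTER_CUBIC)
cv2.imwrite('pics/p1.png',np.hstack([r(a),r(b)]))
E
```

```text
time: 5.15
ee_pos: [0.4868, 0.0871, 0.1495]
eef_rot: [-3.14, -0.0, 1.935]
contact_force: [-0.0, -0.3, -2.9]
grip_width: 0.022
grip_force: 118.4
time: 5.65
ee_pos: [0.4865, 0.0165, 0.0938]
eef_rot: [-3.139, -0.001, 1.9]
contact_force: [0.2, 0.6, -1.9]
grip_width: 0.0222
grip_force: 118.1
```

View pics/p1.png

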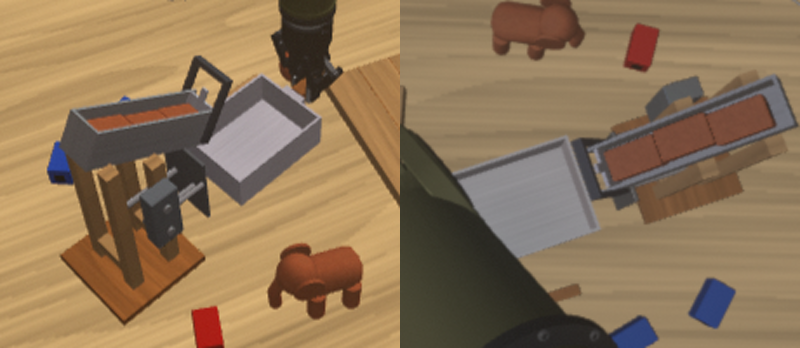

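The pan hangs just in front of the plate. Its far rim corners are at (568,137) and (596,230) in the top panel, and the +x far corner is at (240,183) in the scene panel. I'll check its height and alignment.

```bash
python3 - <<'E'
from h import *
np.set_printoptions(precision=4,suppress=True)
T=lambda x,y:(210+(x-400)*.575,110+y*.575); S=lambda x,y:(120+x*.575,150+y*.575)
L=np.array([.560,-.191]);a=np.radians(-71);u=np.array([np.cos(a),np.sin(a)]);n=np.array([-u[1],u[0]])
def rel(p): p=np.array(p);q=p[:2]-L;return q@u,q@n,p[2]
for p in((568,137),(596,230)):print('rim top',rel(at('top',*T(*p),.107)))
for p in((240,183),(321,128),(262,75)):print('rim scene',rel(at('scene',*S(*p),.107)))
print('bottom scene far+n', rel(at('scene',*S(243,203),.047)))
o,d=ray('top',*T(568,137));p,e=ray('scene',*S(240,183));s,t=np.linalg.lstsq(np.c_[d,-e],p-o,rcond=None)[0]
print('tri',rel((o+s*d+p+t*e)/2))
print('expected', rel([.4865,.0165,0]))
E
```

```text
rim top (np.float64(-0.017366141243328675), np.float64(0.060941152140486975), np.float64(0.10699999999999998))
rim top (np.float64(-0.022170184662334284), np.float64(-0.06470484101083211), np.float64(0.10699999999999998))
rim scene (np.float64(-0.01706517979529396), np.float64(0.06823203457929605), np.float64(0.10699999999999998))
rim scene (np.float64(-0.17217246134341826), np.float64(0.07838340005211544), np.float64(0.10699999999999998))
rim scene (np.float64(-0.18419258208390069), np.float64(-0.06225894031236036), np.float64(0.10699999999999998))
bottom scene far+n (np.float64(-0.023809067884171663), np.float64(0.06405785931122741), np.float64(0.04699999999999993))
tri (np.float64(-0.018118966074284912), np.float64(0.06336103972242522), np.float64(0.10116443001825826))
expected (np.float64(-0.2201243637894593), np.float64(-0.0019402232566898053), np.float64(0.0))
```

The pan is level and centred to within a few mm, about 2° clockwise of the feeder. I'll correct that and approach.

```bash

python3 -m handwheel '[[[0.05,-0.15,0.03,0,0,0.008],[0.1,-0.3,0.06,0,0,0.017],[0.14,-0.41,0.06,0,0,0.017],[0.155,-0.449,0.06,0,0,0.017]]]'
python3 -m handwheel '[[[0.012,-0.035,0,0,0,0],[0.024,-0.07,0,0,0,0],[0.036,-0.105,0,0,0,0],[0.048,-0.14,0,0,0,0],[0.061,-0.177,0,0,0,0]]]'
```

```text
time: 6.15
ee_pos: [0.5004, -0.0186, 0.1001]
eef_rot: [3.141, 0.0, 1.927]
contact_force: [-0.4, -0.5, -2.6]
grip_width: 0.0223
grip_force: 118.1
time: 6.65
ee_pos: [0.5042, -0.0298, 0.0999]
eef_rot: [3.141, -0.003, 1.93]
contact_force: [-1.7, 6.8, -0.5]
grip_width: 0.0217
grip_force: 118.2
```

```bash

python3 -m handwheel '[[[0.014,-0.04,0,0,0,0],[0.028,-0.08,0,0,0,0],[0.041,-0.118,0,0,0,0]]]'
python3 -m handwheel '[[[0.01,-0.03,0,0,0,0],[0.02,-0.06,0,0,0,0]]]'
```

```text
time: 6.95
ee_pos: [0.5074, -0.0389, 0.0999]
eef_rot: [3.141, -0.003, 1.93]
contact_force: [-2.4, 7.3, -1.4]
grip_width: 0.0224
grip_force: 118.2
time: 7.15
ee_pos: [0.509, -0.0436, 0.0999]
eef_rot: [3.141, -0.004, 1.93]
contact_force: [-3.1, 8.2, -1.2]
grip_width: 0.022
grip_force: 118.2
```

```bash

python3 -m handwheel '[[[0.008,-0.024,0,0,0,0],[0.016,-0.047,0,0,0,0]]]'
python3 -m handwheel '[[[0.008,-0.024,0,0,0,0],[0.012,-0.035,0,0,0,0]]]'
```

```text
time: 7.35
ee_pos: [0.5103, -0.0472, 0.0999]
eef_rot: [3.141, -0.004, 1.93]
contact_force: [-2.6, 9.2, -0.3]
grip_width: 0.0219
grip_force: 118.2
time: 7.55
ee_pos: [0.5109, -0.048, 0.1]
eef_rot: [3.14, -0.006, 1.931]
contact_force: [-4.9, 16.5, -0.9]
grip_width: 0.0218
grip_force: 118.3
```

The plate is at its stop: 17 N and no further travel. I'll hold there and watch the weight.

```bash

python3 -m handwheel '[[[0,0,0,0,0,0],[0,0,0,0,0,0],[0,0,0,0,0,0],[0,0,0,0,0,0],[0,0,0,0,0,0]]]'
python3 -m handwheel '[[[0,0,0,0,0,0],[0,0,0,0,0,0],[0,0,0,0,0,0],[0,0,0,0,0,0],[0,0,0,0,0,0]]]'
python3 - <<'E'
from cell import snapshot
import cv2,pickle,numpy as np
o=[]
for n in('scene','top'):
    d=snapshot(n);pickle.dump(d,open(n+'.pkl','wb'));o.append(d['color'][:,:,::-1])
a=o[0][150:350,120:350];b=o[1][110:310,210:440]
r=lambda i:cv2.resize(i,(400,348),interpolation=cv2.INTER_CUBIC)
cv2.imwrite('pics/p2.png',np.hstack([r(a),r(b)]))
E
```

```text
time: 8.05
ee_pos: [0.5105, -0.0489, 0.0994]
eef_rot: [3.141, -0.006, 1.931]
contact_force: [-3.3, 10.7, -4.5]
grip_width: 0.0222
grip_force: 121.1
time: 8.55
ee_pos: [0.5106, -0.0488, 0.0994]
eef_rot: [3.141, -0.006, 1.931]
contact_force: [-3.0, 10.5, -4.9]
grip_width: 0.022
grip_force: 121.1
```

View pics/p2.png

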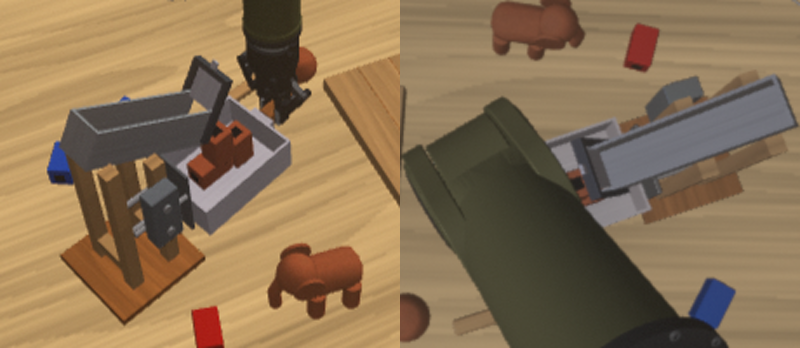

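The chute is empty and all three props are in the pan, around (205–245, 130–180) in the scene panel. I'll draw back gently.

```bash

python3 -m handwheel '[[[-0.04,0.118,0,0,0,0],[-0.08,0.236,0,0,0,0],[-0.12,0.354,0,0,0,0],[-0.16,0.472,0,0,0,0],[-0.2,0.59,0,0,0,0]]]'
python3 -m handwheel '[[[-0.05,0.15,0,0,0,0],[-0.12,0.354,0,0,0,0],[-0.17,0.5,0,0,0,0],[-0.2,0.59,0,0,0,0],[-0.2,0.59,0,0,0,0]]]'
python3 - <<'E'
from cell import snapshot
import cv2,pickle,numpy as np
o=[]
for n in('scene','top'):
    d=snapshot(n);pickle.dump(d,open(n+'.pkl','wb'));o.append(d['color'][:,:,::-1])
a=o[0][150:350,120:350];b=o[1][110:310,210:440]
r=lambda i:cv2.resize(i,(400,348),interpolation=cv2.INTER_CUBIC)
cv2.imwrite('pics/p3.png',np.hstack([r(a),r(b)]))
E
```

```text
time: 9.15
ee_pos: [0.4954, -0.0057, 0.0995]
eef_rot: [-3.141, 0.0, 1.928]
contact_force: [0.6, -0.2, -4.6]
grip_width: 0.0221
grip_force: 121.3
time: 9.65
ee_pos: [0.4796, 0.0421, 0.0999]
eef_rot: [3.141, -0.0, 1.93]
contact_force: [-0.2, -0.8, -4.9]
grip_width: 0.0218
grip_force: 121.3
```

View pics/p3.png

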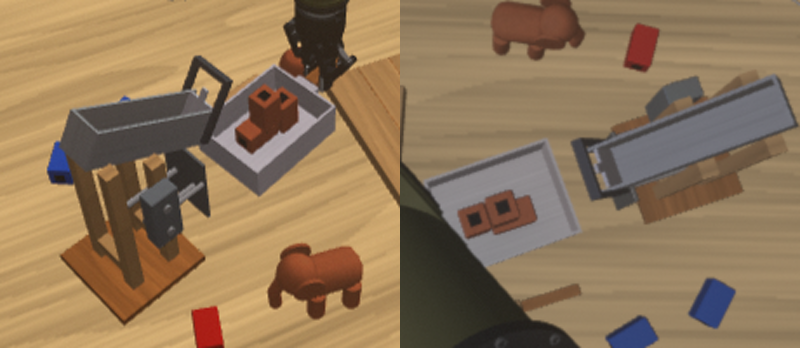

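The gate is shut. Two props stand upright and one lies flat, all inside the pan, so I'll carry it smoothly to the board.

```bash

python3 -m handwheel '[[[0,0,0.03,0,0,0],[0,0,0.08,0,0,0],[0.003,0.02,0.14,0,0,0],[0.01,0.06,0.19,0,0,0],[0.018,0.12,0.22,0,0,0]]]' >/dev/null
python3 -m handwheel '[[[0.014,0.09,0,0,0,0],[0.031,0.2,0,0,0,0],[0.051,0.33,0,0,0,0],[0.072,0.46,0,0,0,0],[0.092,0.59,0,0,0,0]]]' >/dev/null
python3 -m handwheel '[[[0.02,0.13,0,0,0,0],[0.04,0.26,0,0,0,0],[0.061,0.39,0,0,0,0],[0.081,0.52,0,0,0,0],[0.101,0.65,0,0,0,0]]]' >/dev/null
python3 -m handwheel '[[[0.02,0.13,0,0,0,0],[0.04,0.26,0,0,0,0],[0.061,0.39,0,0,0,0],[0.081,0.52,0,0,0,0],[0.101,0.65,0,0,0,0]]]' >/dev/null
python3 -m handwheel '[[[0.02,0.13,0,0,0,0],[0.04,0.26,0,0,0,0],[0.061,0.39,0,0,0,0],[0.081,0.52,0,0,0,0],[0.101,0.65,0,0,0,0]]]' >/dev/null
python3 -m handwheel '[[[0.02,0.12,0,0,0,0],[0.036,0.23,0,0,0,0],[0.05,0.32,0,0,0,0],[0.061,0.39,0,0,0,0],[0.069,0.44,0,0,0,0]]]' >/dev/null
python3 -m handwheel '[[[0.008,0.05,0,0,0,0],[0.014,0.09,0,0,0,0],[0.016,0.1,0,0,0,0],[0.016,0.1,0,0,0,0],[0.016,0.1,0,0,0,0]]]'
python3 - <<'E'
from cell import snapshot
import cv2,pickle,numpy as np
o=[]
for n in('scene','top'):
    d=snapshot(n);pickle.dump(d,open(n+'.pkl','wb'));o.append(d['color'][:,:,::-1])
a=o[0][140:290,270:450];b=o[1][130:280,60:240]
r=lambda i:cv2.resize(i,(400,333),interpolation=cv2.INTER_CUBIC)
cv2.imwrite('pics/p4.png',np.hstack([r(a),r(b)]))
E
```

```text
time: 13.25
ee_pos: [0.5196, 0.2966, 0.1172]
eef_rot: [-3.141, 0.0, 1.927]
contact_force: [-0.1, 0.1, -4.6]
grip_width: 0.0224
grip_force: 121.3
```

View pics/p4.png

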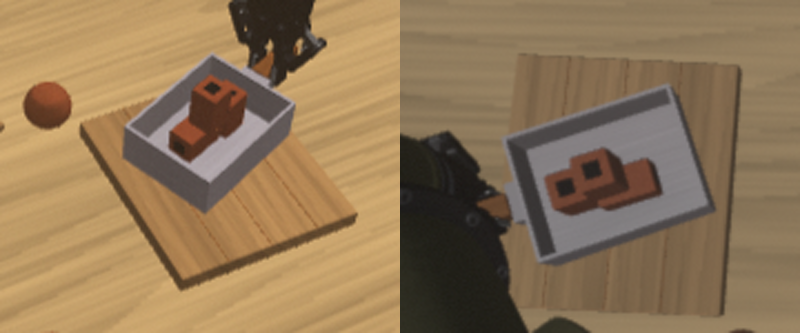

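The pan is over the board with its props in place: rim corners at (505,137), (672,88), (712,210) and (550,262). I'll shift it 17 mm and lower it.

```bash

python3 -m handwheel '[[[0.005,0.05,-0.05,0,0,0],[0.015,0.12,-0.15,0,0,0],[0.025,0.18,-0.27,0,0,0],[0.03,0.21,-0.36,0,0,0],[0.03,0.21,-0.4,0,0,0]]]'
python3 -m handwheel '[[[0,0,-0.025,0,0,0],[0,0,-0.05,0,0,0],[0,0,-0.075,0,0,0],[0,0,-0.1,0,0,0],[0,0,-0.1,0,0,0]]]'
python3 -m handwheel '[[[0,0,-0.015,0,0,0],[0,0,-0.03,0,0,0],[0,0,-0.045,0,0,0]]]'
```

```text
time: 13.85
ee_pos: [0.5214, 0.3141, 0.0838]
eef_rot: [-3.14, -0.0, 1.929]
contact_force: [0.4, 0.5, -4.1]
grip_width: 0.0221
grip_force: 121.2
time: 14.35
ee_pos: [0.5222, 0.3137, 0.0775]
eef_rot: [3.141, 0.0, 1.928]
contact_force: [-0.1, -0.4, -1.5]
grip_width: 0.0215
grip_force: 121.6
time: 14.65
ee_pos: [0.5219, 0.3145, 0.0743]
eef_rot: [3.141, -0.001, 1.928]
contact_force: [-2.2, 3.1, 4.4]
grip_width: 0.0221
grip_force: 122.4
```

```bash

python3 -m handwheel '[[[0,0,-0.015,0,0,0],[0,0,-0.03,0,0,0],[0,0,-0.03,0,0,0]]]'
python3 -m handwheel '[[[0,0,0,0,0,0],[0,0,0,0,0,0],[0,0,0,0,0,0],[0,0,0,0,0,0],[0,0,0,0,0,0]]]' 60 20
python3 -m handwheel '[[[0,0,0.15,0,0,0],[0,0,0.4,0,0,0],[0,0,0.7,0,0,0],[0,0,1,0,0,0],[0,0,1,0,0,0]]]'
python3 -m handwheel '[[[-0.3,0.3,0.4,0,0,0],[-0.6,0.6,0.8,0,0,0],[-0.6,0.6,0.8,0,0,0],[-0.6,0.6,0.8,0,0,0]]]'
python3 - <<'E'
from cell import snapshot
import cv2,pickle,numpy as np
o=[]
for n in('scene','top'):
    d=snapshot(n);pickle.dump(d,open(n+'.pkl','wb'));o.append(d['color'][:,:,::-1])
a=o[0][140:290,270:450];b=o[1][130:280,60:240]
r=lambda i:cv2.resize(i,(400,333),interpolation=cv2.INTER_CUBIC)
cv2.imwrite('pics/p5.png',np.hstack([r(a),r(b)]))
E
```

```text
time: 14.95
ee_pos: [0.5221, 0.3146, 0.0719]
eef_rot: [3.14, -0.001, 1.928]
contact_force: [-1.5, 2.2, 5.4]
grip_width: 0.0217
grip_force: 122.6
time: 15.45
ee_pos: [0.5221, 0.3135, 0.0711]
eef_rot: [-3.141, 0.0, 1.927]
contact_force: [-0.2, 0.4, 0.0]
grip_width: 0.0599
grip_force: 0.0
time: 15.95
ee_pos: [0.5231, 0.3154, 0.1555]
eef_rot: [3.136, -0.002, 1.928]
contact_force: [0.2, 0.3, 0.2]
grip_width: 0.0602
grip_force: 0.0
time: 16.35
ee_pos: [0.4735, 0.3626, 0.2162]
eef_rot: [3.14, -0.0, 1.93]
contact_force: [0.7, -1.4, -0.1]
grip_width: 0.0603
grip_force: 0.0
```

View pics/p5.png

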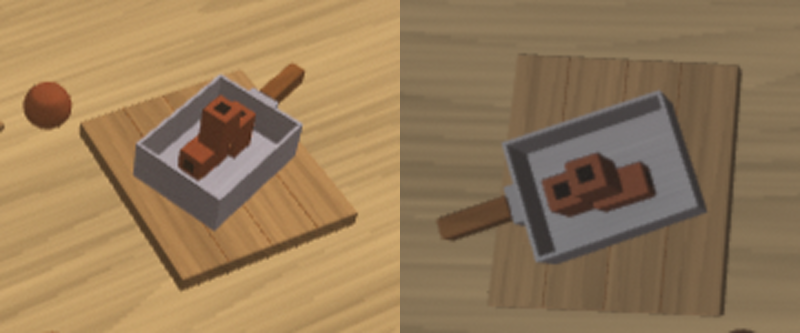

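The pan stands flat in the middle of the board, let go, with all three props inside.

```bash
python3 -c "
from cell import hand_in
print(hand_in())"
```

```text
the job is handed in; nothing more can be done
None
```

The pan is on the middle of the board, flat and let go, with all three props in it; the gate looked shut in the last picture of the feeder and the bystanders weren't touched. I handed in after about 16 s of robot time, and the call returned no verdict.

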